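Lock the tow link onto a pail dolly with its linch pin

ROBOT

A 6-joint arm with a two-finger parallel gripper is mounted at the origin on the work surface. World frame = base frame: x ahead of the robot, y to its left, z up, the work surface at z = 0. Lengths are in m, angles in rad, forces in N, time in s.
With the tool pointing down it reaches from about 0.3 to 0.875 m from the base axis. Payload 6.4 kg.
Tool frame: the origin (TCP) lies midway between the tips of the shut fingers; the grasp point (between the pads) lies 19 mm behind it (grasp_offset is the distance from the TCP to the grasp point, in m); z points along the fingers, y is the line along which they close (so a half turn about z gives the same grasp; the last joint's range is limited). The gripper opens to 85 mm and grips with 20 to 120 N. Pads are 22 mm wide; open, the fingers measure 114 mm over their backs; the gripper's body (76 mm by 85 mm) begins 54 mm behind the grasp point. The pads swing forward as they close: fully open they stand 13 mm farther back than shut.
Start: joints at [0.991, 0.181, 1.607, -0, 1.354, -0.206], TCP at [0.21, 0.535, 0.231] pointing down, gripper open.
Joint ranges: [-2.99, 2.99], [-0.89, 2.07], [0.3, 2.58], [-1.14, 4.28], [0, 2.63], [-3.12, 3.12]. Speed limits (rad/s): [2.57, 2.57, 3.01, 3.14, 3.14, 3.14].

INTERFACE

Orientations are given as a unit quaternion [w, x, y, z].
In Python, from bench import * gives the robot as it stands. The module is installed in compiled form; this text tells all that it offers.
- The arm moves only by the tool servo_tool, never from a script. Its argument "commands" is text: rows parted by semicolons, each of 7 numbers parted by spaces: the turn, a rotation vector about the tool's x, y, z in rad, then the shift along the tool's x, y, z in mm, then the opening, from 0 (shut) to 1 (fully open). In form: wx wy wz dx dy dz claw; .... A call has 1 to 5 rows; each row shifts and turns the commanded pose from where the row before left it, along the tool's axes as they then stand; what a row does not reach is not made up. A row lasts 1/8 s, in which the tool goes at most 62.5 mm and 10.7 degrees, less where a joint would pass 70% of its speed; a pose out of reach is approached as far as the arm can. A call with a gripper value outside its range is refused whole. The fingers move at their own pace and stop on an object; the grip force is fixed at half the most. Time passes only in rows, so rows that do not move let the fingers close. It gives the time, the measured TCP pose, the force, the opening and the grip force at its end, in the units of the state.
- get_obs(): the state, without advancing time (a new reading comes with each control period).
- camera(name): name is "scene" or "top" or "wrist"; returns the picture (400x640x3 uint8, blue, green, red); there is no depth.
- calibration(name): a dict with "fx", "fy", "cx", "cy" (pixels), "R" (3x3) and "t" (3): a world point X has camera coordinates R X + t. Camera axes: x right, y down, z forward; pixel columns grow to the right and rows downward; lengths in m; the calibration is good to about 2 mm. The wrist camera is an equidistant fisheye: a pixel r from the principal point sees the ray r / f radians off the axis. A picture is of the moment at which its call begins: read the wrist's pose just before it. calibration takes no time and is no camera call; for the wrist camera it gives the pose at the moment of the call.
- hand_in(): hands the job in; it is judged then, once.
The state is a dict: "time_s": time; "q": joint angles; "dq": joint speeds; "joint_efforts": joint torques, N m; "eef_pos": TCP position; "eef_rot": TCP orientation; "wrist_force": force on the tool from outside, world axes, zero at the start; "torque": the same for the moment, N m; "opening": opening from 0.0 (shut) to 1.0 (fully open); "grasp_force": force on a finger pad.
Only numpy, scipy, OpenCV 4.12 (cv2) and the standard library are available. Lean on these libraries where they do the work, as an engineer would, in place of code of your own. Each camera call takes 0.05 s, during which the arm holds its last target. There are 200 camera calls.

TASK

The yellow tow link is sitting on the king bolt of the blue pail dolly but nothing holds it on. Take the lock pin with the red grip and, without forcing it, push it from the tongue's front side through the cross hole of the king bolt until its head is fully home against the bolt. Then swing its sprung wire loop over the top of the bolt until it snaps down shut, and let go; leave the other things on the table where they are.

Things in the scene. Friction and masses are not known exactly. Their poses are not given: they have to be found in the camera images.
- hitch (a point): Point fixed on the dolly, on the king bolt's axis, at the height of the cross hole's centre when the bolt is right down. z up; +x runs along the hole from the tongue's open front (robot side) to the deck: the pin goes in along +x. But the bolt is a stiff push fit in its bush and is left anyhow, 0 to 30 mm higher than this tells. That is not measured: feel for it or look. The bolt does not turn.
- eye (a point): Centre of the top face of the tow link's yellow eye, on the bolt's axis, 20 mm under hitch, same axes. The steel bolt stands up out of it: a square end 24 by 24 mm, sides along x and y, flat top 16 mm above its cross hole's centre, round (24 mm) below. Hole round, 12 mm, straight through along x, edges just broken. About 12 N slides the bolt up or down; it stays where left.
- dolly: The blue pail dolly, fixed. Origin on the table under the king bolt, +x to its deck, z up. Deck 320 by 300 mm, top at 103 mm, from 130 mm behind (+x) the bolt. Tongue plate 60 mm wide, top at 108 mm, ends 30 mm in front of the bolt. Yellow eye 50 mm across, top at 120 mm; the link, 30 mm wide, runs back over the deck at that height.
- pin: Lock pin, 130 g, lying level on a board 12 mm thick, axis 9 mm above it. Origin on the shank's axis at the head's flat shoulder; +x to the tip, z up as it lies. Shank round, 10 mm thick, 40 mm long, tip chamfered 1 mm. Head: brass block x = 0 to -16 mm, 20 wide (y), 18 high. Red grip x = -16 to -46 mm, 16 wide (y), 18 high. The open wire loop stands up from the head.
- pin_grip (a point): Centre of the pin's red grip, 31 mm behind the shoulder, on the shank's axis; same axes as the pin.
- pin_tip (a point): Tip of the pin's shank, on its axis, 40 mm ahead of the shoulder.
- loop (a joint): Angle of the pin's wire loop: 1.5 = open, standing up square to the shank; 0 = shut, level around the shank and beyond its tip. It swings forward over the shank about a level cross-axis through the head, 8 mm behind the shoulder. Sprung over centre: past 0.75 either way it goes on by itself and stays. About 3 N at its end swings it over.
- loop_end (a point): Middle of the loop's end bar, on the wire's centre line, 52 mm from the hinge axis. Loop of 4 mm steel wire, legs 38 mm apart (34 mm clear inside), end bar about 12 mm straight with rounded shoulders.
- washer: Bystander: flat steel washer, 38 mm across, on the board.
- bracket: Bystander: flat steel plate 60 by 30 by 5 mm, on the board.
- tin: Bystander: small paint tin 96 mm across, 115 mm high, on the table.
- knife: Bystander: filling knife on the table.
- brush: Bystander: paint brush on the table.

How it is judged:
On the way, in this order (a step that is already met when the one before it is completed fails the run):
1. the pin is home through the king bolt's cross hole, head within 2.5 mm of the bolt, its loop still open (x of pin in the frame of hitch between -0.0145 and -0.009 m and y of pin_tip in the frame of hitch between -0.005 and 0.005 m and z of pin_tip in the frame of hitch between -0.006 and 0.036 m and angle between the x axis of pin and the x axis of hitch, either way round below 0.15 rad and value of joint loop above 0.9 rad), for 0.2 s.
2. the loop is swung over the bolt and snapped shut with the pin still home (value of joint loop below 0.12 rad and x of pin in the frame of hitch above -0.0145 m), for 0.2 s.
At the end, for the whole second after the job is handed in: The pin is through the king bolt's cross hole from the front, its head's shoulder within 2.5 mm of the bolt's face, lying along the hole (within 0.15 rad), its loop shut over the bolt (loop under 0.12 rad), at rest and released (all of step 2 and x of pin in the frame of hitch below -0.009 m and y of pin_tip in the frame of hitch between -0.005 and 0.005 m and z of pin_tip in the frame of hitch between -0.006 and 0.036 m and angle between the x axis of pin and the x axis of hitch, either way round below 0.15 rad and linear speed of pin below 0.02 m/s); the robot touches nothing.
It fails at once if the pin is forced: more than 28 N between it and the bolt or dolly (contact force between pin and dolly above 28 N).
It fails at once if a bystander is pushed more than 30 mm (distance of any of washer, bracket, tin, knife, brush from where it was at the start of the episode above 0.03 m).
It also fails if it takes over 62 s, if anything falls off the work surface, if the arm or the gripper's body presses on something with over 40 N, if the wrist force passes 120 N, or if a joint passes its speed limit or range.

## Working session

There is one attempt and no reset: what is moved stays moved. The work goes in short steps, Python scripts to look and compute and a tool call to move; the robot and the scene stay as the last step left them, time stands still between calls to the robot, and variables do not carry over. Pictures are saved under pics/ and viewed, at most 10 in all, crops included, and the job is handed in when it is done.

Besides the shell and the picture viewer there is one more tool, called after ">>>" as name(argument=value, ...) on one line, values as JSON. servo_tool: Moves the arm, as the interface text tells. Its arguments: {"type":"object","properties":{"commands":{"type":"string"}},"required":["commands"]}

```bash
mkdir -p pics; cat > h.py <<'E'
import numpy as np, cv2
from bench import *
def ray(n,u,v,c=None):
    c=c or calibration(n); R=np.array(c["R"]);t=np.array(c["t"])
    a=(u-c["cx"])/c["fx"]; b=(v-c["cy"])/c["fy"]
    if n=="wrist":
        r=np.hypot(a,b); s=np.sin(r)/r if r>1e-9 else 1
        d=np.array([a*s,b*s,np.cos(r)])
    else: d=np.array([a,b,1.])
    return -R.T@t, R.T@(d/np.linalg.norm(d))
def plane(n,u,v,z,c=None):
    o,d=ray(n,u,v,c); return o+d*(z-o[2])/d[2]
def proj(n,X,c=None):
    c=c or calibration(n); p=np.array(c["R"])@X+np.array(c["t"])
    if n=="wrist":
        r=np.hypot(p[0],p[1]); th=np.arctan2(r,p[2]); p=np.array([p[0]/r*th,p[1]/r*th,1])
    return c["fx"]*p[0]/p[2]+c["cx"], c["fy"]*p[1]/p[2]+c["cy"]
E
python3 - <<'E'
from h import *
o=get_obs();print(o)
for n in("scene","top"):
    cv2.imwrite(f"pics/{n}0.png",camera(n)); c=calibration(n);print(n,c)
E
```

```text
{'time_s': 0.0, 'q': array([ 9.90729736e-01,  1.81519362e-01,  1.60801108e+00,  1.09473486e-05,
        1.35378311e+00, -2.06296903e-01]), 'dq': array([-1.23221972e-03,  3.17385574e-03,  2.34052566e-03,  1.03754780e-05,
       -1.88522755e-03, -1.48548792e-03]), 'joint_efforts': array([ 3.21940743e-04, -4.44883275e+01, -3.51329577e+01, -2.15772411e-04,
        9.30146343e-03, -5.76462909e-06]), 'eef_pos': array([0.20962112, 0.53484197, 0.23039485]), 'eef_rot': array([-3.34599033e-04,  1.85799981e-01,  9.82587211e-01, -7.92743017e-04]), 'wrist_force': array([-0.43584449, -0.12763224, -0.00956846]), 'torque': array([-0.02804516,  0.00927865, -0.01280221]), 'grasp_force': 0.0, 'opening': 0.9976363563433481}
scene {'fx': 363.45656996109636, 'fy': 363.45656996109636, 'cx': 318.21584275948413, 'cy': 207.4451375111378, 'R': array([[ 0.86571416,  0.50048341, -0.00743973],
       [ 0.27410089, -0.48645963, -0.82959371],
       [-0.41881702,  0.71615179, -0.55831794]]), 't': array([-0.4670551 , -0.06853672,  1.34252036])}
top {'fx': 497.89866390994416, 'fy': 497.89866390994416, 'cx': 324.37485803517256, 'cy': 196.42334715548589, 'R': array([[-0.0531555 , -0.99858535, -0.00134195],
       [-0.97135359,  0.05201754, -0.23187577],
       [ 0.23161755, -0.01102197, -0.97274448]]), 't': array([0.02887648, 0.55133364, 1.29140153])}
```

View pics/top0.png

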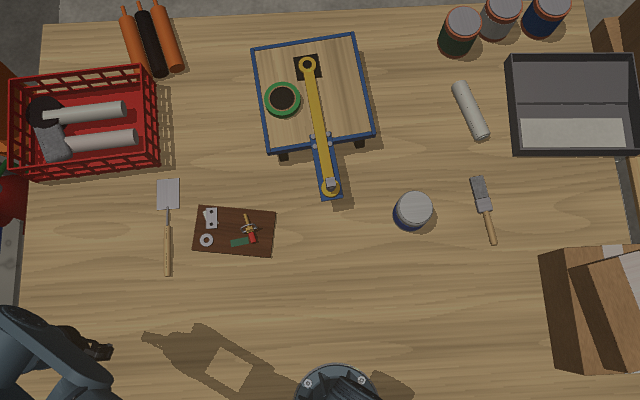

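View pics/scene0.png

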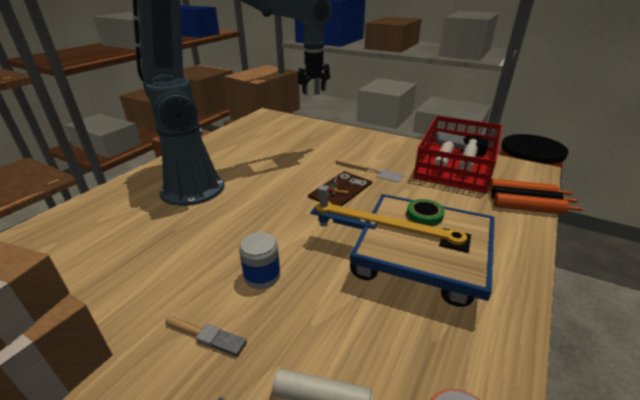

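The top view shows the board at about (235,232) with the pin's red grip near (252,237), and the bolt at (330,184). The link runs up to (307,65). Next I get coarse positions and the colour masks.

```bash
python3 - <<'E'
from h import *
im=cv2.imread("pics/top0.png");sc=cv2.imread("pics/scene0.png")
hsv=cv2.cvtColor(im,cv2.COLOR_BGR2HSV)
m=((hsv[...,0]<8)|(hsv[...,0]>172))&(hsv[...,1]>150)&(hsv[...,2]>80); m[:, :190]=0;m[:,290:]=0;m[:195]=0;m[270:]=0
ys,xs=np.nonzero(m);print("red",len(xs),xs.mean(),ys.mean())
print("grip",plane("top",xs.mean(),ys.mean(),.03))
print("boltTop~",plane("top",331,182,.165),"eye",plane("top",329,187,.12))
print("linkfar",plane("top",307.5,65,.12))
a=cv2.resize(im[195:265,185:285],(700,490),interpolation=2)[:, :400] if 0 else cv2.resize(im[195:265,190:280],None,fx=4.4,fy=4.4,interpolation=2)
b=cv2.resize(im[140:210,290:370],None,fx=4.4,fy=4.4,interpolation=2)
c=cv2.resize(sc[165:235,295:385],None,fx=4.4,fy=4.4,interpolation=2)
H=308
cv2.imwrite("pics/crop1.png",np.vstack([np.hstack([a,b])[:, :748],np.hstack([c,np.zeros((308,352,3),np.uint8)])[:, :748]])[:600])
o=get_obs();c=calibration("wrist");print(c)
E
```

```text
red 59 251.47457627118644 236.91525423728814
grip [0.45704753 0.20480943 0.03      ]
boltTop~ [ 0.56486562 -0.01818791  0.165     ] eye [ 0.56366475 -0.01339142  0.12      ]
linkfar [0.91724991 0.02699928 0.12      ]
{'fx': 309.70691628693146, 'fy': 309.70691628693146, 'cx': 321.913393480351, 'cy': 197.6257037686705, 'R': array([[ 0.36455396,  0.93118077, -0.00166892],
       [ 0.89290274, -0.34905853,  0.28439909],
       [ 0.26424441, -0.105169  , -0.95870453]]), 't': array([-0.57437495, -0.03782811,  0.37912564])}
```

View pics/crop1.png

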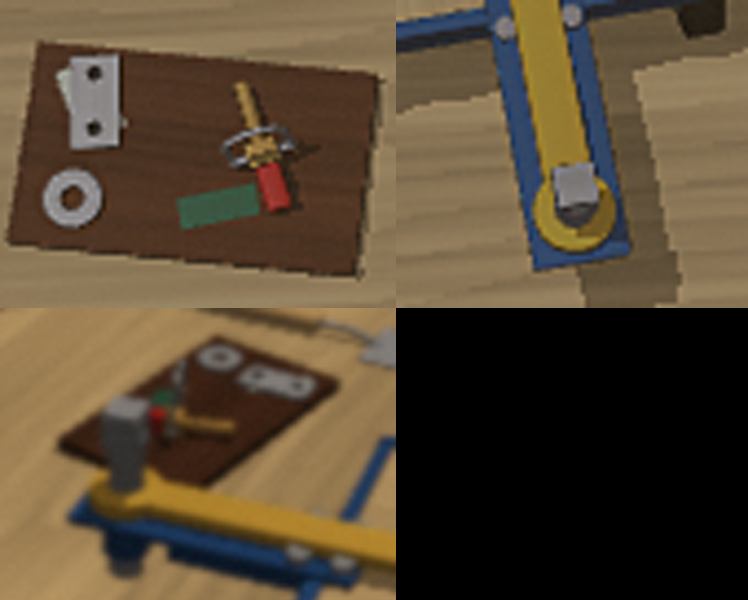

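The crops show the pin lying with its tip up and slightly left at about (244,215) in the top image. Its loop stands open, and the bolt is well raised. Next I work out the move to a near view.

```bash
cat >> h.py <<'E'
from scipy.spatial.transform import Rotation as Ro
def pose():
    o=get_obs(); q=o["eef_rot"]; return np.array(o["eef_pos"]),Ro.from_quat([q[1],q[2],q[3],q[0]])
def down(yaw): # tool z down, -tool x along yaw
    c,s=np.cos(yaw),np.sin(yaw); return Ro.from_matrix(np.array([[-c,s,0],[-s,-c,0],[0,0,-1]]).T if 0 else np.array([[-c,-s,0],[-s,c,0],[0,0,-1]]))
def go(P,Rt):
    p,R=pose(); w=(R.inv()*Rt).as_rotvec(); d=np.asarray(P)-p
    print("turn",w.round(3),"shift(old axes)",(R.inv().apply(d)*1e3).round(1),"shift(new axes)",(Rt.inv().apply(d)*1e3).round(1))
E
python3 - <<'E'
from h import *
g=plane("top",252.3,237.5,.025);t=plane("top",244.5,214.8,.021);print(g,t,np.arctan2(*(t-g)[[1,0]]))
yaw=np.arctan2(*(t-g)[[1,0]])
print(pose()[1].as_matrix().round(3)); go([.45,.205,.15],down(yaw))
E
```

```text
[0.45611143 0.20327457 0.025     ] [0.52180125 0.22431558 0.021     ] 0.30998271659498333
[[-0.931  0.365 -0.001]
 [ 0.365  0.931 -0.001]
 [ 0.    -0.002 -1.   ]]
turn [-0.001 -0.001 -0.684] shift(old axes) [-344.2 -219.2   80.7] shift(new axes) [-128.3 -387.5   80.5]
```

>>> servo_tool(commands="0 0 -0.171 0 0 0 1;0 0 -0.171 0 0 0 1;0 0 -0.171 0 0 0 1;0 0 -0.171 0 0 0 1;0 0 0 -18 -55 12 1")

```text
time_s: 0.72
eef_pos: [0.243, 0.4901, 0.2197]
eef_rot: [0.001, -0.158, 0.987, 0.001]
wrist_force: [1.7, -0.3, 0.2]
opening: 1.0
grasp_force: 0.0
```

>>> servo_tool(commands="0 0 0 -18 -55 12 1;0 0 0 -18 -55 12 1;0 0 0 -18 -55 12 1;0 0 0 -18 -55 12 1;0 0 0 -18 -55 12 1")

```text
time_s: 1.35
eef_pos: [0.4142, 0.2524, 0.1588]
eef_rot: [-0.0, -0.155, 0.988, 0.0]
wrist_force: [1.2, -0.3, 0.6]
opening: 0.998
grasp_force: 0.0
```

>>> servo_tool(commands="0 0 0 -18 -55 8 1;0 0 0 0 0 0 1;0 0 0 0 0 0 1")

```text
time_s: 1.72
eef_pos: [0.447, 0.2072, 0.151]
eef_rot: [-0.001, -0.154, 0.988, 0.0]
wrist_force: [0.2, -0.2, 0.4]
opening: 1.002
grasp_force: 0.0
```

```bash
python3 - <<'E'
from h import *
print(pose()[0])
c=calibration("wrist");im=camera("wrist");np.save("cw1.npy",c,allow_pickle=True);cv2.imwrite("pics/w1.png",im)
go([.45,.205,.15],down(.31))
hsv=cv2.cvtColor(im,cv2.COLOR_BGR2HSV)
m=(((hsv[...,0]<8)|(hsv[...,0]>172))&(hsv[...,1]>150)&(hsv[...,2]>70)).astype(np.uint8)
n,l,s,ce=cv2.connectedComponentsWithStats(m)
for i in range(1,n):
    if s[i,4]>100: print(s[i],ce[i])
E
```

```text
[0.44697574 0.20720489 0.15097263]
turn [ 0.    -0.001  0.001] shift(old axes) [-2.2 -3.7  1.1] shift(new axes) [-2.2 -3.7  1.1]
[308 186  18  32 531] [316.16949153 201.03013183]
[482 393  20   7 112] [491.80357143 396.33035714]
```

View pics/w1.png

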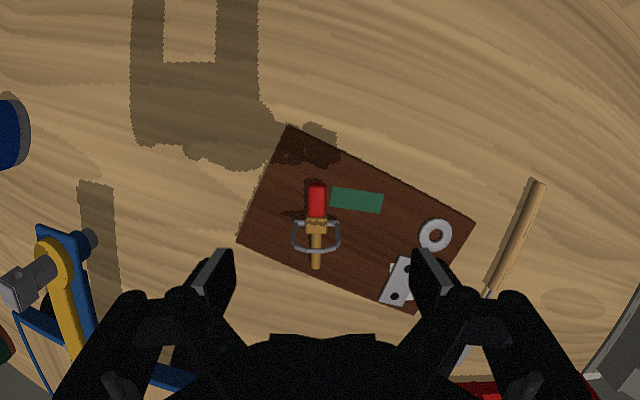

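The wrist view shows the grip at (316,201), the tip at about (316,268), and the loop open. The bracket sits at about (398,280), close to the right finger's side, and the bolt is at far left (20,285).

```bash
python3 - <<'E'
from h import *
c=np.load("cw1.npy",allow_pickle=True).item()
im=cv2.imread("pics/w1.png");hsv=cv2.cvtColor(im,cv2.COLOR_BGR2HSV)
m=((hsv[...,0]>8)&(hsv[...,0]<28)&(hsv[...,1]>130)&(hsv[...,2]>110)).astype(np.uint8);m[:205]=0;m[285:]=0;m[:,:290]=0;m[:,345:]=0
for y in range(210,274,4):
    x=np.nonzero(m[y])[0]; print(y,len(x),x.mean() if len(x) else 0,end="; ")
print()
g=plane("wrist",316.2,201,.028,c)
b=plane("wrist",316.2,186.5,.028,c); t=plane("wrist",316.5,269.5,.021,c)
print(g,b,t,np.arctan2(*(t-b)[[1,0]]),np.linalg.norm((t-b)[:2]))
bp=plane("wrist",398,280,.017,c);print("bracket",bp)
E
```

```text
210 0 0; 214 0 0; 218 1 308.0; 222 2 322.5; 226 19 315.05263157894734; 230 20 315.5; 234 8 316.5; 238 8 316.5; 242 8 316.5; 246 8 316.5; 250 0 0; 254 7 316.0; 258 7 316.0; 262 8 315.5; 266 8 315.5; 270 0 0; 
[0.45819166 0.20528238 0.028     ] [0.4453697  0.20124952 0.028     ] [0.52905478 0.22764261 0.021     ] 0.30551182655878273 0.08774843083345214
bracket [0.51902602 0.31505627 0.017     ]
```

>>> servo_tool(commands="0 0 0 -11 -5 47 1;0 0 0 0 0 40 1;0 0 0 0 0 30 1;0 0 0 0 0 20 1;0 0 0 0 0 0 1")

```text
time_s: 2.4
eef_pos: [0.4572, 0.2069, 0.013]
eef_rot: [-0.002, -0.156, 0.988, 0.0]
wrist_force: [-0.1, 0.7, -0.1]
opening: 0.999
grasp_force: 0.0
```

>>> servo_tool(commands="0 0 0 0 0 0 0.3;0 0 0 0 0 0 0.1;0 0 0 0 0 0 0;0 0 0 0 0 0 0;0 0 0 0 0 0 0")

```text
time_s: 3.02
eef_pos: [0.46, 0.2058, 0.015]
eef_rot: [0.001, -0.154, 0.988, 0.0]
wrist_force: [-1.5, -1.3, 5.7]
opening: 0.172
grasp_force: 59.2
```

>>> servo_tool(commands="0 0 0 0 0 -10 0;0 0 0 0 0 -30 0;0 0 0 0 0 -50 0;0 0 0 0 0 -50 0;0 0 0 0 0 0 0")

```text
time_s: 3.65
eef_pos: [0.4626, 0.2063, 0.1592]
eef_rot: [0.005, -0.154, 0.988, 0.0]
wrist_force: [-0.1, 0.0, -0.9]
opening: 0.17
grasp_force: 58.6
```

```bash
python3 - <<'E'
from h import *
go([.43,-.033,.16],down(.115)); print(get_obs()["opening"],get_obs()["wrist_force"])
E
```

```text
turn [-0.     0.009  0.195] shift(old axes) [ 104.1 -218.    -1.5] shift(new axes) [  59.8 -234.    -0.8]
0.16999167511147095 [-0.08887693  0.01291373 -0.85096557]
```

>>> servo_tool(commands="0 0 0.098 0 0 0 0;0 0.009 0.097 0 0 0 0;0 0 0 15 -56 0 0;0 0 0 15 -58 0 0;0 0 0 15 -60 0 0")

```text
time_s: 4.28
eef_pos: [0.4333, 0.0265, 0.1537]
eef_rot: [-0.005, -0.058, 0.998, -0.0]
wrist_force: [0.9, -1.5, -1.9]
opening: 0.169
grasp_force: 58.8
```

>>> servo_tool(commands="0 0 0 15 -60 0 0;0 0 0 0 0 0 0;0 0 0 0 0 0 0;0 0 0 0 0 0 0")

```text
time_s: 4.78
eef_pos: [0.4265, -0.0322, 0.1544]
eef_rot: [-0.005, -0.059, 0.998, -0.0]
wrist_force: [0.4, 0.4, -0.4]
opening: 0.169
grasp_force: 59.0
```

```bash
python3 - <<'E'
from h import *
print(pose()[0],pose()[1].as_matrix().round(3))
c=calibration("wrist");im=camera("wrist");np.save("cw2.npy",c,allow_pickle=True);cv2.imwrite("pics/w2.png",im)
t=camera("top");cv2.imwrite("pics/top2.png",t);s=camera("scene");cv2.imwrite("pics/scene2.png",s)
out=np.vstack([np.hstack([cv2.resize(t[130:230,270:370],(300,300),interpolation=2),cv2.resize(s[150:250,280:380],(300,300),interpolation=2)]),cv2.resize(im[130:400],(600,253))])
cv2.imwrite("pics/c2.png",cv2.resize(out,(600,553)))
cv2.imwrite("pics/w2c.png",cv2.resize(im[200:400,170:470],(800,533),interpolation=2))
E
```

```text
[ 0.42645963 -0.03219973  0.15441839] [[-0.993 -0.117 -0.01 ]
 [-0.117  0.993 -0.001]
 [ 0.01   0.    -1.   ]]
```

View pics/w2.png

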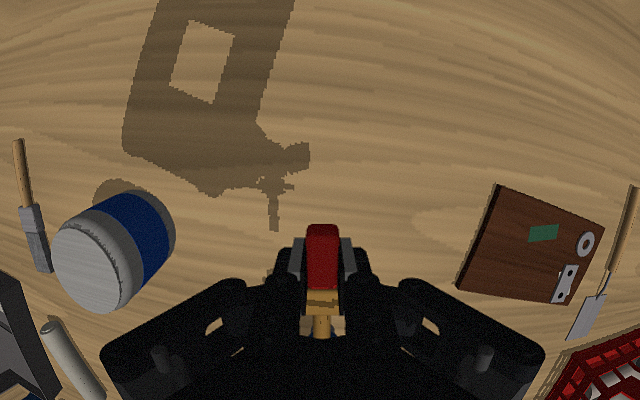

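The shut gripper hides what lies ahead in the wrist view; only the red grip at (322,257) and the shank at (320,325) show. I'll use the fixed cameras for the relative measurement.

```bash
python3 - <<'E'
import cv2,numpy as np
t=cv2.imread("pics/top2.png");s=cv2.imread("pics/scene2.png");t0=cv2.imread("pics/top0.png");s0=cv2.imread("pics/scene0.png")
A=cv2.resize(t[165:225,300:360],(400,400),interpolation=cv2.INTER_NEAREST)
B=cv2.resize(s[165:225,285:345],(400,400),interpolation=cv2.INTER_NEAREST)
cv2.imwrite("pics/c3.png",np.hstack([A,B]))
E
```

```text
(no output)
```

View pics/c3.png

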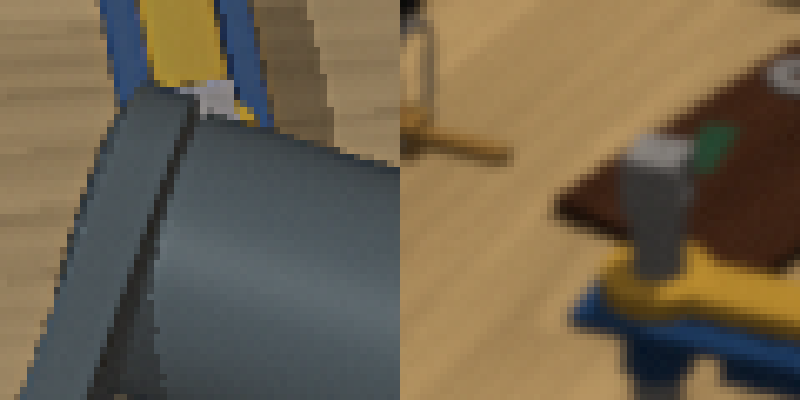

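The scene crop (right) shows the pin tip at about (301.7,188.3) and the bolt's top face centred at about (324,187.8). In the top view (left) the arm covers the bolt. I'll triangulate the bolt from the first top picture, then fix the fit by light touches of the shank on the bolt.

```bash
python3 - <<'E'
from h import *
def tri(obs):
    A=np.zeros((3,3));b=np.zeros(3)
    for n,u,v in obs:
        o,d=ray(n,u,v);M=np.eye(3)-np.outer(d,d);A+=M;b+=M@o
    return np.linalg.solve(A,b)
B=tri([("top",330.9,182),("scene",324,187.8)]);print("bolt top",B,[proj("top",B),proj("scene",B)])
im=cv2.imread("pics/top0.png");hsv=cv2.cvtColor(im,cv2.COLOR_BGR2HSV)
m=((hsv[...,0]>18)&(hsv[...,0]<32)&(hsv[...,1]>150)&(hsv[...,2]>90))
m[:76]=0;m[174:]=0;m[:,:300]=0;m[:,345:]=0
L=[];
for y in range(80,172):
    x=np.nonzero(m[y])[0]
    if 7<len(x)<18: L.append(plane("top",(x.min()+x.max())/2,y,.12))
L=np.array(L);k=np.polyfit(L[:,0],L[:,1],1);r=L[:,1]-np.polyval(k,L[:,0]);g=abs(r)<.002;k=np.polyfit(L[g,0],L[g,1],1);print("link yaw",np.arctan(k[0]),"y at x=.565",np.polyval(k,.565),r.std(),g.sum())
# blue tongue: edges rows 150..172
mb=((hsv[...,0]>100)&(hsv[...,0]<125)&(hsv[...,1]>120)&(hsv[...,2]>50))
for y in range(152,202,4):
    x=np.nonzero(mb[y,300:350])[0]+300
    if len(x): print(y,x.min(),x.max(),((plane("top",x.min(),y,.108)+plane("top",x.max()+1,y,.108))/2)[:2].round(4))
p,R=pose(); 
for f in(70,72,74):
    T=p+R.apply([-.001*f,0,-.007]);print(f,T,proj("scene",T))
E
```

```text
bolt top [ 0.56453876 -0.015657    0.17704209] [(np.float64(330.0565196946627), np.float64(180.93043206934752)), (np.float64(322.78481071212155), np.float64(188.08581934466002))]
link yaw 0.12514080622581925 y at x=.565 -0.015794240825750927 0.0006402263357772075 92
152 313 333 [ 0.6647 -0.0043]
156 313 334 [ 0.6534 -0.005 ]
160 314 335 [ 0.642  -0.0071]
164 315 336 [ 0.6307 -0.0092]
168 316 336 [ 0.6194 -0.0099]
172 316 337 [ 0.6083 -0.0106]
176 317 338 [ 0.5971 -0.0127]
180 318 339 [ 0.5859 -0.0147]
184 319 340 [ 0.5748 -0.0168]
188 319 340 [ 0.5639 -0.0161]
192 320 321 [0.5543 0.0082]
196 321 342 [ 0.5419 -0.0202]
200 322 324 [0.5323 0.0027]
70 [ 0.49632018 -0.02406604  0.16108971] (np.float64(300.3073028581906), np.float64(188.19241397368086))
72 [ 0.49830623 -0.02383099  0.16107098] (np.float64(300.946187820905), np.float64(188.3378843399195))
74 [ 0.50029228 -0.02359593  0.16105226] (np.float64(301.5858858897406), np.float64(188.4835398456624))
```

```bash
python3 - <<'E'
from h import *
go([.4960,-.0244,.185],down(.125))
E
```

```text
turn [-0.    -0.009 -0.007] shift(old axes) [-69.4  -0.3 -30.9] shift(new axes) [-69.7  -0.8 -30.3]
```

>>> servo_tool(commands="0 -0.009 -0.007 0 0 -30 0;0 0 0 -25 -1 0 0;0 0 0 -25 0 0 0;0 0 0 -20 0 0 0;0 0 0 0 0 0 0")

```text
time_s: 5.55
eef_pos: [0.4974, -0.025, 0.1848]
eef_rot: [-0.0, -0.062, 0.998, -0.0]
wrist_force: [-0.1, -0.4, -1.1]
opening: 0.172
grasp_force: 59.0
```

```bash
python3 - <<'E'
from h import *
go([.4960,-.0244,.183],down(.125));print(pose()[0],get_obs()["wrist_force"])
im=camera("scene");print(get_obs()["wrist_force"],pose()[0]);cv2.imwrite("pics/c4.png",cv2.resize(im[165:225,285:345],(480,480),interpolation=2))
E
```

```text
turn [-0. -0. -0.] shift(old axes) [1.3 0.8 1.8] shift(new axes) [1.3 0.8 1.8]
[ 0.49735782 -0.02504987  0.18475707] [-0.13552346 -0.3689209  -1.1138769 ]
[-0.89433761 -0.13547335 -1.04289916] [ 0.49641985 -0.02514212  0.18453385]
```

View pics/c4.png

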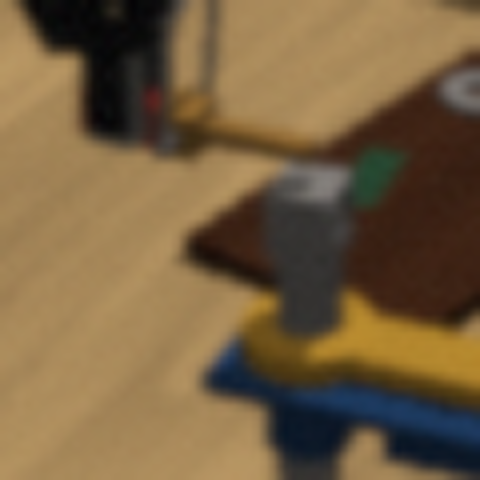

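The crop shows the shank a few mm above the bolt's top, with the tip at (318,148) and its shadow at (295,183). I lower it gently.

>>> servo_tool(commands="0 0 0 0 0 2 0;0 0 0 0 0 2 0;0 0 0 0 0 0 0")

```text
time_s: 5.98
eef_pos: [0.4961, -0.026, 0.1808]
eef_rot: [-0.0, -0.061, 0.998, -0.0]
wrist_force: [-0.2, -0.9, -1.4]
opening: 0.167
grasp_force: 59.0
```

>>> servo_tool(commands="0 0 0 0 0 1 0;0 0 0 0 0 1 0;0 0 0 0 0 0 0")

```text
time_s: 6.35
eef_pos: [0.4966, -0.026, 0.1788]
eef_rot: [-0.0, -0.061, 0.998, -0.0]
wrist_force: [0.7, -0.4, -1.9]
opening: 0.169
grasp_force: 59.0
```

>>> servo_tool(commands="0 0 0 0 0 1 0;0 0 0 0 0 1 0;0 0 0 0 0 0 0")

```text
time_s: 6.72
eef_pos: [0.4967, -0.0261, 0.1771]
eef_rot: [0.0, -0.061, 0.998, -0.0]
wrist_force: [-1.7, 0.8, 0.6]
opening: 0.168
grasp_force: 59.2
```

>>> servo_tool(commands="0 0 0 0 0 0.7 0;0 0 0 0 0 0 0")

```text
time_s: 6.98
eef_pos: [0.4967, -0.0261, 0.1766]
eef_rot: [0.0, -0.061, 0.998, -0.0]
wrist_force: [-3.2, 0.9, 2.8]
opening: 0.171
grasp_force: 59.6
```

>>> servo_tool(commands="0 0 0 0 0 0.7 0;0 0 0 0 0 0 0")

```text
time_s: 7.22
eef_pos: [0.4967, -0.0261, 0.1761]
eef_rot: [0.0, -0.061, 0.998, -0.0]
wrist_force: [-5.5, 1.3, 6.8]
opening: 0.167
grasp_force: 60.0
```

>>> servo_tool(commands="0 0 0 0 0 -6 0;0 0 0 0 14 0 0;0 0 0 0 12 0 0;0 0 0 0 0 13 0;0 0 0 0 0 13 0")

```text
time_s: 7.85
eef_pos: [0.4931, 0.0001, 0.1542]
eef_rot: [-0.0, -0.061, 0.998, -0.0]
wrist_force: [1.0, 0.6, -2.3]
opening: 0.169
grasp_force: 59.1
```

>>> servo_tool(commands="0 0 0 0 -3 0 0;0 0 0 0 -1.5 0 0;0 0 0 0 0 0 0;0 0 0 0 0 0 0")

```text
time_s: 8.35
eef_pos: [0.4943, -0.0049, 0.1559]
eef_rot: [0.0, -0.061, 0.998, -0.0]
wrist_force: [0.2, 0.3, -0.9]
opening: 0.167
grasp_force: 59.0
```

>>> servo_tool(commands="0 0 0 0 -1 0 0;0 0 0 0 0 0 0;0 0 0 0 0 0 0")

```text
time_s: 8.72
eef_pos: [0.4942, -0.0057, 0.1556]
eef_rot: [0.0, -0.061, 0.998, -0.0]
wrist_force: [0.8, 0.3, -0.9]
opening: 0.165
grasp_force: 59.0
```

>>> servo_tool(commands="0 0 0 0 -0.8 0 0;0 0 0 0 0 0 0;0 0 0 0 0 0 0")

```text
time_s: 9.1
eef_pos: [0.4942, -0.0065, 0.1555]
eef_rot: [-0.0, -0.061, 0.998, -0.0]
wrist_force: [-0.4, -0.7, -1.6]
opening: 0.169
grasp_force: 59.0
```

>>> servo_tool(commands="0 0 0 0 -0.8 0 0;0 0 0 0 0 0 0;0 0 0 0 0 0 0")

```text
time_s: 9.48
eef_pos: [0.4943, -0.0072, 0.1555]
eef_rot: [-0.0, -0.061, 0.998, -0.0]
wrist_force: [-0.4, 1.5, -0.6]
opening: 0.168
grasp_force: 59.0
```

>>> servo_tool(commands="0 0 0 0 -0.7 0 0;0 0 0 0 0 0 0;0 0 0 0 0 0 0")

```text
time_s: 9.85
eef_pos: [0.4943, -0.0075, 0.1555]
eef_rot: [-0.0, -0.061, 0.998, 0.0]
wrist_force: [-0.1, 4.3, -0.5]
opening: 0.172
grasp_force: 59.1
```

>>> servo_tool(commands="0 0 0 0 -0.7 0 0;0 0 0 0 0 0 0;0 0 0 0 0 0 0")

```text
time_s: 10.22
eef_pos: [0.4943, -0.0079, 0.1554]
eef_rot: [-0.0, -0.061, 0.998, 0.0]
wrist_force: [-0.2, 7.0, -1.6]
opening: 0.17
grasp_force: 59.2
```

>>> servo_tool(commands="0 0 0 0 4 0 0;0 0 0 15 0 0 0;0 0 0 15 -10 0 0;0 0 0 0 -10 0 0;0 0 0 0 0 0 0")

```text
time_s: 10.85
eef_pos: [0.4671, -0.0295, 0.156]
eef_rot: [0.001, -0.06, 0.998, -0.001]
wrist_force: [-0.1, 0.0, -2.2]
opening: 0.167
grasp_force: 59.1
```

```bash
python3 - <<'E'
from h import *
c,s=np.cos(.125),np.sin(.125)
camera("scene");camera("scene");camera("scene")
print(pose()[0],get_obs()["wrist_force"]);go([.4964-.024*c,-.0239-.024*s,.1565],down(.125))
E
```

```text
[ 0.46697471 -0.02843238  0.15565066] [ 0.47729241  0.03708513 -1.22342051]
turn [-0.     0.    -0.003] shift(old axes) [-5.8  0.8 -0.8] shift(new axes) [-5.8  0.8 -0.8]
```

>>> servo_tool(commands="0 0 -0.003 -6 0.8 -0.8 0;0 0 0 -4 0 0 0;0 0 0 0 0 0 0;0 0 0 0 0 0 0")

```text
time_s: 11.5
eef_pos: [0.4764, -0.026, 0.1562]
eef_rot: [-0.0, -0.063, 0.998, -0.0]
wrist_force: [0.3, -0.3, -0.6]
opening: 0.171
grasp_force: 59.1
```

```bash
python3 - <<'E'
from h import *
c,s=np.cos(.125),np.sin(.125)
print(pose()[0],get_obs()["wrist_force"]);go([.4964-.024*c,-.0239-.024*s,.1565],down(.125))
E
```

```text
[ 0.47640552 -0.02600806  0.15617485] [ 0.30304397 -0.31930722 -0.61001426]
turn [-0.    -0.     0.001] shift(old axes) [ 3.9 -0.4 -0.3] shift(new axes) [ 3.9 -0.4 -0.3]
```

>>> servo_tool(commands="0 0 0 -2 -0.4 -0.3 0;0 0 0 -2 0 0 0;0 0 0 0 0 0 0")

```text
time_s: 11.88
eef_pos: [0.4807, -0.0261, 0.1567]
eef_rot: [0.0, -0.063, 0.998, -0.0]
wrist_force: [0.2, 0.1, -1.3]
opening: 0.169
grasp_force: 59.1
```

>>> servo_tool(commands="0 0 0 -1.5 0 0 0;0 0 0 -1.5 0 0 0;0 0 0 0 0 0 0")

```text
time_s: 12.25
eef_pos: [0.4836, -0.0257, 0.1567]
eef_rot: [0.0, -0.063, 0.998, -0.0]
wrist_force: [-0.6, -0.6, -1.5]
opening: 0.171
grasp_force: 59.1
```

>>> servo_tool(commands="0 0 0 -1.5 0 0 0;0 0 0 -1 0 0 0;0 0 0 0 0 0 0")

```text
time_s: 12.62
eef_pos: [0.4861, -0.0254, 0.1566]
eef_rot: [0.0, -0.063, 0.998, -0.0]
wrist_force: [-0.2, -0.2, -1.2]
opening: 0.171
grasp_force: 59.1
```

>>> servo_tool(commands="0 0 0 -1.5 0 0 0;0 0 0 -1.5 0 0 0;0 0 0 -1 0 0 0;0 0 0 0 0 0 0")

```text
time_s: 13.12
eef_pos: [0.49, -0.0249, 0.1566]
eef_rot: [0.0, -0.063, 0.998, -0.0]
wrist_force: [-1.1, -0.0, -2.3]
opening: 0.169
grasp_force: 59.1
```

>>> servo_tool(commands="0 0 0 -2 0 0 0;0 0 0 -2 0 0 0;0 0 0 -2 0 0 0;0 0 0 0 0 0 0")

```text
time_s: 13.62
eef_pos: [0.4961, -0.0241, 0.1566]
eef_rot: [0.0, -0.063, 0.998, -0.0]
wrist_force: [0.0, -0.0, -1.1]
opening: 0.174
grasp_force: 59.1
```

```bash
python3 - <<'E'
from h import *
c,s=np.cos(.125),np.sin(.125)
print(pose()[0],get_obs()["wrist_force"]);go([.4964,-.0239,.1565],down(.125))
im=camera("scene");cv2.imwrite("pics/c5.png",cv2.resize(im[165:225,285:345],(480,480),interpolation=2))
E
```

```text
[ 0.49605108 -0.02413536  0.15663578] [ 0.02848279 -0.00356132 -1.07643963]
turn [-0.  0.  0.] shift(old axes) [-0.4  0.2  0.1] shift(new axes) [-0.4  0.2  0.1]
```

View pics/c5.png

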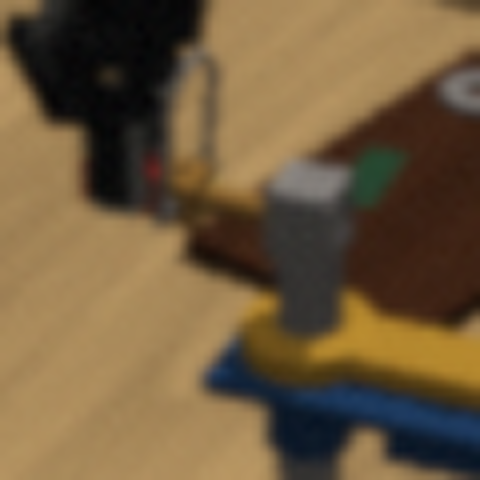

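The shank is in the hole with no force; the head at (195,190) is still about 24 mm from home. I push on.

>>> servo_tool(commands="0 0 0 -2 0 0 0;0 0 0 -2 0 0 0;0 0 0 -2 0 0 0;0 0 0 -2 0 0 0;0 0 0 0 0 0 0")

```text
time_s: 14.3
eef_pos: [0.504, -0.0231, 0.1566]
eef_rot: [0.0, -0.063, 0.998, -0.0]
wrist_force: [-1.0, 0.4, -1.1]
opening: 0.167
grasp_force: 59.1
```

>>> servo_tool(commands="0 0 0 -2 0 0 0;0 0 0 -2 0 0 0;0 0 0 -2 0 0 0;0 0 0 -2 0 0 0;0 0 0 0 0 0 0")

```text
time_s: 14.92
eef_pos: [0.5119, -0.0221, 0.1566]
eef_rot: [0.0, -0.063, 0.998, -0.0]
wrist_force: [-0.1, 0.5, -0.5]
opening: 0.169
grasp_force: 59.1
```

>>> servo_tool(commands="0 0 0 -1.5 0 0 0;0 0 0 -1.5 0 0 0;0 0 0 0 0 0 0")

```text
time_s: 15.3
eef_pos: [0.5149, -0.0218, 0.1567]
eef_rot: [0.0, -0.063, 0.998, -0.0]
wrist_force: [-0.8, -0.2, -1.5]
opening: 0.171
grasp_force: 59.1
```

>>> servo_tool(commands="0 0 0 -1 0 0 0;0 0 0 -1 0 0 0;0 0 0 0 0 0 0")

```text
time_s: 15.68
eef_pos: [0.5168, -0.0215, 0.1566]
eef_rot: [0.0, -0.063, 0.998, -0.0]
wrist_force: [0.0, -0.3, -2.0]
opening: 0.172
grasp_force: 59.1
```

>>> servo_tool(commands="0 0 0 -1 0 0 0;0 0 0 0 0 0 0")

```text
time_s: 15.92
eef_pos: [0.5178, -0.0214, 0.1566]
eef_rot: [-0.0, -0.063, 0.998, -0.0]
wrist_force: [0.6, 0.8, -1.3]
opening: 0.173
grasp_force: 59.1
```

>>> servo_tool(commands="0 0 0 -1 0 0 0;0 0 0 0 0 0 0")

```text
time_s: 16.18
eef_pos: [0.5188, -0.0213, 0.1566]
eef_rot: [0.0, -0.063, 0.998, -0.0]
wrist_force: [1.2, 0.1, -0.9]
opening: 0.168
grasp_force: 59.1
```

>>> servo_tool(commands="0 0 0 -0.7 0 0 0;0 0 0 0 0 0 0")

```text
time_s: 16.42
eef_pos: [0.5194, -0.0212, 0.1566]
eef_rot: [0.0, -0.063, 0.998, -0.0]
wrist_force: [0.7, 0.1, -1.2]
opening: 0.17
grasp_force: 59.1
```

>>> servo_tool(commands="0 0 0 -0.7 0 0 0;0 0 0 0 0 0 0")

```text
time_s: 16.68
eef_pos: [0.5202, -0.0211, 0.1566]
eef_rot: [0.0, -0.063, 0.998, -0.0]
wrist_force: [0.2, -0.4, -2.3]
opening: 0.175
grasp_force: 59.1
```

>>> servo_tool(commands="0 0 0 -0.7 0 0 0;0 0 0 0 0 0 0")

```text
time_s: 16.92
eef_pos: [0.5209, -0.021, 0.1566]
eef_rot: [0.0, -0.063, 0.998, -0.0]
wrist_force: [-0.0, 0.3, -2.0]
opening: 0.169
grasp_force: 59.1
```

>>> servo_tool(commands="0 0 0 -0.7 0 0 0;0 0 0 0 0 0 0")

```text
time_s: 17.18
eef_pos: [0.5215, -0.0209, 0.1566]
eef_rot: [0.0, -0.063, 0.998, -0.0]
wrist_force: [-0.2, 0.2, -1.1]
opening: 0.166
grasp_force: 59.1
```

>>> servo_tool(commands="0 0 0 -0.8 0 0 0;0 0 0 0 0 0 0")

```text
time_s: 17.42
eef_pos: [0.5223, -0.0208, 0.1566]
eef_rot: [0.0, -0.063, 0.998, -0.0]
wrist_force: [0.9, 0.0, -0.8]
opening: 0.171
grasp_force: 59.1
```

>>> servo_tool(commands="0 0 0 -0.8 0 0 0;0 0 0 0 0 0 0")

```text
time_s: 17.68
eef_pos: [0.5229, -0.0207, 0.1566]
eef_rot: [-0.0, -0.063, 0.998, -0.0]
wrist_force: [-1.2, -0.7, -1.5]
opening: 0.168
grasp_force: 59.2
```

>>> servo_tool(commands="0 0 0 -0.8 0 0 0;0 0 0 0 0 0 0")

```text
time_s: 17.92
eef_pos: [0.523, -0.0207, 0.1565]
eef_rot: [-0.001, -0.063, 0.998, -0.0]
wrist_force: [-5.2, -1.1, 0.7]
opening: 0.165
grasp_force: 59.5
```

The head is home, with about 5 N of contact at TCP x = 0.523. I release and lift straight up.

>>> servo_tool(commands="0 0 0 0.3 0 0 0;0 0 0 0 0 0 0.25;0 0 0 0 0 0 0.35;0 0 0 0 0 0 0.6;0 0 0 0 0 0 1")

```text
time_s: 18.55
eef_pos: [0.5238, -0.0206, 0.1568]
eef_rot: [0.0, -0.063, 0.998, -0.0]
wrist_force: [-0.3, 0.5, 0.1]
opening: 0.761
grasp_force: 0.0
```

>>> servo_tool(commands="0 0 0 0 0 0 1;0 0 0 0 0 -15 1;0 0 0 0 0 -35 1;0 0 0 0 0 0 1")

```text
time_s: 19.05
eef_pos: [0.5259, -0.0212, 0.2108]
eef_rot: [0.003, -0.063, 0.998, -0.001]
wrist_force: [0.7, -0.8, -0.9]
opening: 1.001
grasp_force: 0.0
```

```bash
python3 - <<'E'
from h import *
print(pose()[0],get_obs()["wrist_force"])
np.save("cw3.npy",calibration("wrist"),allow_pickle=True);w=camera("wrist");s=camera("scene")
cv2.imwrite("pics/w3.png",w)
cv2.imwrite("pics/c6.png",np.hstack([cv2.resize(s[155:225,280:350],(400,400),interpolation=2),cv2.resize(w[150:350,220:420],(400,400),interpolation=2)]))
E
```

```text
[ 0.5258892  -0.02119276  0.21075307] [ 0.6855024  -0.80360828 -0.93101241]
```

View pics/c6.png

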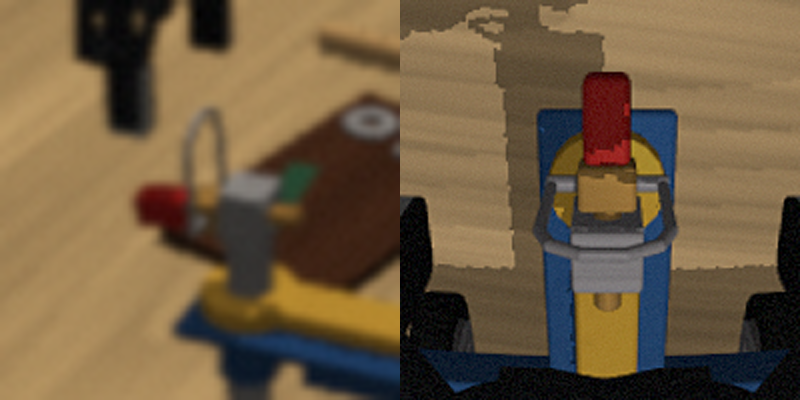

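The pin is through, its tip showing behind the bolt at (607,300) in the crop, with the head at the bolt and the loop upright. The bar is at wrist pixel (323,276).

```bash
python3 - <<'E'
from h import *
c=np.load("cw3.npy",allow_pickle=True).item();p,R=pose();print(p)
for z in(.21,.215):
    b=plane("wrist",323.5,276,z,c);print(b,"tool",R.inv().apply(b-p).round(4))
b=plane("wrist",323.5,190+0,.17,c);print("grip",R.inv().apply(b-p))
go([.524,-.0206,.206],down(.125))
E
```

```text
[ 0.52391201 -0.02069293  0.20752639]
[ 0.54030761 -0.01859059  0.21      ] tool [-0.0165  0.     -0.0024]
[ 0.53727955 -0.01898862  0.215     ] tool [-0.0135  0.     -0.0075]
grip [2.01155398e-02 5.25577020e-05 3.74965084e-02]
turn [-0.001  0.001  0.   ] shift(old axes) [-0.1  0.1  1.5] shift(new axes) [-0.1  0.1  1.5]
```

>>> servo_tool(commands="0 0 0 12 0 0 1;0 0 0 0 0 2 0;0 0 0 0 0 0 0;0 0 0 0 0 0 0;0 0 0 0 0 0 0")

```text
time_s: 19.77
eef_pos: [0.5118, -0.0221, 0.2046]
eef_rot: [-0.0, -0.063, 0.998, -0.0]
wrist_force: [0.6, 0.3, -1.0]
opening: 0.146
grasp_force: 0.0
```

>>> servo_tool(commands="0 0 0 -6 0 0 0;0 0 0 -6 0 0 0;0 0 0 -5 0 0 0;0 0 0 -5 0 0 0;0 0 0 -4 0 0 0")

```text
time_s: 20.4
eef_pos: [0.5377, -0.0188, 0.2046]
eef_rot: [-0.0, -0.063, 0.998, -0.0]
wrist_force: [-1.2, -0.7, 0.8]
opening: 0.003
grasp_force: 0.9
```

```bash
python3 - <<'E'
from h import *
print(pose()[0],get_obs()["wrist_force"],get_obs()["opening"])
s=camera("scene");cv2.imwrite("pics/c7.png",cv2.resize(s[155:225,280:350],(480,480),interpolation=2))
E
```

```text
[ 0.53766251 -0.01882909  0.20460633] [-1.24388892 -0.65679839  0.84516724] 0.0029619443586529036
```

View pics/c7.png

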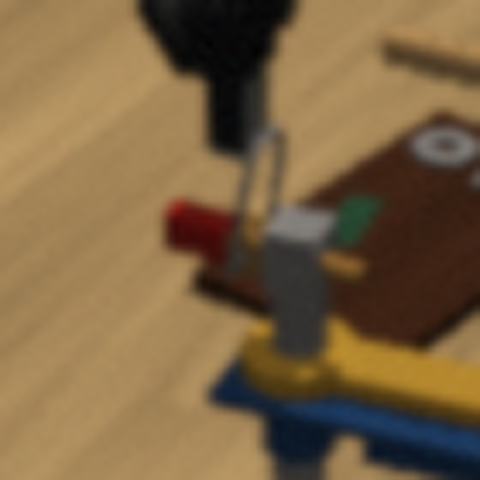

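The loop at (265,140) now leans forward under the fingers, with little force. I carry on.

>>> servo_tool(commands="0 0 0 -5 0 1 0;0 0 0 -5 0 1.5 0;0 0 0 -5 0 2 0;0 0 0 -5 0 2 0;0 0 0 0 0 0 0")

```text
time_s: 21.08
eef_pos: [0.5573, -0.0163, 0.1975]
eef_rot: [-0.0, -0.063, 0.998, -0.0]
wrist_force: [-2.3, -0.0, -0.7]
opening: 0.003
grasp_force: 1.1
```

>>> servo_tool(commands="0 0 0 -5 0 2.5 0;0 0 0 -5 0 2.5 0;0 0 0 -5 0 2 0;0 0 0 0 0 0 0")

```text
time_s: 21.58
eef_pos: [0.5702, -0.0143, 0.1886]
eef_rot: [-0.003, -0.063, 0.998, 0.0]
wrist_force: [-7.1, -2.0, -5.2]
opening: -0.001
grasp_force: 3.3
```

```bash
python3 - <<'E'
from h import *
print(pose()[0],get_obs()["wrist_force"],get_obs()["opening"])
s=camera("scene");cv2.imwrite("pics/c8.png",cv2.resize(s[155:225,280:350],(480,480),interpolation=2))
E
```

```text
[ 0.57015633 -0.01434351  0.18862496] [-7.12747395 -2.02144919 -5.18182683] -0.0006103748783620632
```

View pics/c8.png

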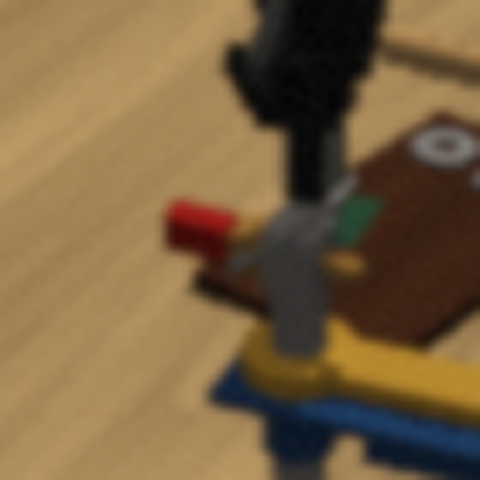

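The picture shows the loop leaning well forward with the fingertips caught inside it; the tool force is (-7,-5) N, along the loop. I've now viewed 11 pictures, one over the limit of 10, so from here I work from numbers only. I ease back a little and lift the tip to free the bar.

>>> servo_tool(commands="0 0 0 2 0 0 0;0 0 0 0 0 -3 0;0 0 0 0 0 0 0")

```text
time_s: 22.0
eef_pos: [0.5714, -0.0149, 0.1954]
eef_rot: [0.002, -0.063, 0.998, -0.001]
wrist_force: [0.5, 1.1, 0.1]
opening: -0.003
grasp_force: 0.0
```

>>> servo_tool(commands="0 0 0 0 0 -3 0;0 0 0 0 0 0 0")

```text
time_s: 22.25
eef_pos: [0.5706, -0.0148, 0.1977]
eef_rot: [0.001, -0.063, 0.998, -0.0]
wrist_force: [0.2, -1.2, 0.1]
opening: 0.0
grasp_force: 0.0
```

>>> servo_tool(commands="0 0 0 0 0 -3 0;0 0 0 0 0 0 0;0 0 0 0 0 0 0")

```text
time_s: 22.62
eef_pos: [0.5702, -0.0148, 0.2001]
eef_rot: [0.0, -0.063, 0.998, -0.0]
wrist_force: [0.2, -0.3, -0.1]
opening: -0.004
grasp_force: 0.0
```

The force vanished the moment the tip rose, so the loop probably snapped. I retreat and check numerically.

>>> servo_tool(commands="0 0 0 0 0 -40 0;0 0 0 40 0 -40 0;0 0 0 50 0 0 0;0 0 0 40 0 0 0;0 0 0 0 0 0 0")

```text
time_s: 23.25
eef_pos: [0.4395, -0.0309, 0.2802]
eef_rot: [0.0, -0.062, 0.998, -0.0]
wrist_force: [0.3, 0.2, 0.4]
opening: 0.0
grasp_force: 0.0
```

```bash
python3 - <<'E'
from h import *
print(pose()[0])
s=camera("scene");s0=cv2.imread("pics/scene0.png");cv2.imwrite("pics/s9.png",s)
c,sn=np.cos(.125),np.sin(.125);B=np.array([.5676,-.0151,.163])
def W(x,y,z): return B+[c*x-sn*y,sn*x+c*y,z]
d=np.abs(s.astype(int)-s0).sum(2)
def prof(n,img,z0):  # wire visibility for hypotheses of loop angle: contrast of leg/bar pts vs start picture
  for a in (0,.2,.4,.6,.8,1.0,1.2,1.5):
    r=[]
    for rad in (30,36,42,48):
      for y in(-19,19):
        u,v=proj(n,W(-.020+rad*.001*np.cos(a),y*.001,rad*.001*np.sin(a)));r.append(int(img[int(round(v))-1:int(round(v))+2,int(round(u))-1:int(round(u))+2].max()))
    u,v=proj(n,W(-.020+.052*np.cos(a),0,.052*np.sin(a)));print(n,a,r,"bar",round(u,1),round(v,1),int(img[int(round(v))-1:int(round(v))+2,int(round(u))-1:int(round(u))+2].max()))
prof("scene",d,0)
t=camera("top");t0=cv2.imread("pics/top0.png");prof("top",np.abs(t.astype(int)-t0).sum(2),0)
E
```

```text
[ 0.43946533 -0.03090837  0.28024258]
scene 0 [65, 154, 76, 135, 25, 133, 25, 122] bar 334.7 195.0 60
scene 0.2 [63, 146, 67, 141, 104, 151, 193, 151] bar 334.4 191.7 133
scene 0.4 [21, 86, 59, 86, 134, 54, 154, 23] bar 333.4 188.3 96
scene 0.6 [12, 7, 28, 7, 60, 10, 100, 91] bar 331.7 185.0 20
scene 0.8 [9, 9, 19, 7, 15, 10, 16, 10] bar 329.5 182.0 10
scene 1.0 [32, 13, 19, 12, 15, 16, 10, 12] bar 326.7 179.4 12
scene 1.2 [58, 15, 17, 18, 14, 18, 14, 16] bar 323.5 177.2 14
scene 1.5 [12, 15, 12, 13, 14, 13, 16, 12] bar 318.3 175.0 16
top 0 [97, 138, 66, 120, 128, 170, 62, 135] bar 327.5 169.3 149
top 0.2 [97, 150, 59, 120, 59, 170, 61, 135] bar 327.6 168.5 149
top 0.4 [71, 150, 66, 120, 59, 170, 61, 240] bar 327.8 168.6 149
top 0.6 [71, 138, 66, 150, 59, 170, 59, 201] bar 328.2 169.4 149
top 0.8 [79, 99, 66, 150, 74, 150, 59, 170] bar 328.7 171.1 149
top 1.0 [91, 177, 79, 99, 66, 150, 74, 150] bar 329.3 173.4 145
top 1.2 [98, 182, 91, 177, 108, 162, 111, 138] bar 330.0 176.5 148
top 1.5 [148, 162, 139, 162, 139, 182, 139, 182] bar 331.1 182.0 84
```

```bash
python3 - <<'E'
from h import *
s=cv2.imread("pics/s9.png");s0=cv2.imread("pics/scene0.png")
d=np.abs(s.astype(np.float32)-s0).sum(2)
c,sn=np.cos(.125),np.sin(.125);B=np.array([.5676,-.0151,.163])
def W(x,y,z): return B+[c*x-sn*y,sn*x+c*y,z]
for a in np.arange(-.1,.45,.05):
  out=[]
  for side in(-19,19):
    P=[proj("scene",W(-.020+r*.001*np.cos(a),side*.001,r*.001*np.sin(a))) for r in range(20,46,2)]
    q=np.array(P,np.float32);out.append(cv2.remap(d,q[:,:1],q[:,1:],1).mean())
  P=np.array([proj("scene",W(-.020+.052*np.cos(a),y*.001,.052*np.sin(a))) for y in range(-8,9,2)],np.float32)
  print(round(a,2),np.round(out),round(float(cv2.remap(d,P[:,:1],P[:,1:],1).mean())))
m=np.zeros((28,36),int)+d[178:206,310:346].astype(int)
for i,r in enumerate(m): print(178+i,"".join(" .:*#"[min(4,v//35)] for v in r))
E
```

```text
-0.1 [  6. 100.] 7
-0.05 [10. 88.] 10
0.0 [20. 73.] 13
0.05 [37. 65.] 22
0.1 [58. 69.] 43
0.15 [63. 71.] 69
0.2 [56. 74.] 89
0.25 [38. 64.] 102
0.3 [27. 49.] 95
0.35 [27. 31.] 78
0.4 [29. 17.] 61
178                          :*         
179                         :*.         
180                         :#:         
181                         :*.         
182                         ...         
183                           .         
184                                     
185                                     
186                                     
187 :::...  .          .::...:.         
188 ###*:. ..         .:##: :#*.        
189 ####..:*.          :**:..**:. ..    
190 ###:.*#*.         ..::.:..***::::::.
191 ##* .::.         .**#*::*..::::*****
192 ##. ::.          .:*##:**.     ...::
193 *. :##.          ...:***:   .       
194   .*##:......      .*##*.   .      .
195    :*****::::...  .:###:            
196     ..............::::.             
197                                     
198                                     
199                                     
200                                     
201                                     
202         .                           
203                                     
204      ..                             
205                   ..
```

The loop has dropped over the bolt, but the exact angle is at pixel level. I'll feel the bar from above with the closed fingertips, which also seats it.

```bash
python3 - <<'E'
from h import *
go([.6083,-.0100,.215],down(.125))
E
```

```text
turn [-0.001  0.002 -0.   ] shift(old axes) [-167.9    0.3   65.9] shift(new axes) [-168.     0.2   65.6]
```

>>> servo_tool(commands="0 0 0 -56 0 0 0;0 0 0 -56 0 0 0;0 0 0 -56 0 0 0;0 0 0 0 0 40 0;0 0 0 0 0 26 0")

```text
time_s: 23.98
eef_pos: [0.6088, -0.0094, 0.2109]
eef_rot: [-0.001, -0.063, 0.998, 0.0]
wrist_force: [-0.1, -0.0, 0.7]
opening: 0.001
grasp_force: 0.0
```

>>> servo_tool(commands="0 0 0 0 0 10 0;0 0 0 0 0 8 0;0 0 0 0 0 6 0;0 0 0 0 0 4 0;0 0 0 0 0 0 0")

```text
time_s: 24.6
eef_pos: [0.608, -0.0101, 0.1864]
eef_rot: [0.0, -0.063, 0.998, -0.0]
wrist_force: [-0.1, -0.2, 0.4]
opening: -0.001
grasp_force: 0.0
```

>>> servo_tool(commands="0 0 0 0 0 2 0;0 0 0 0 0 2 0;0 0 0 0 0 0 0;0 0 0 0 0 0 0")

```text
time_s: 25.1
eef_pos: [0.6079, -0.01, 0.1822]
eef_rot: [0.0, -0.063, 0.998, -0.0]
wrist_force: [0.3, 0.2, 0.2]
opening: 0.006
grasp_force: 0.0
```

>>> servo_tool(commands="0 0 0 0 0 2 0;0 0 0 0 0 2 0;0 0 0 0 0 0 0;0 0 0 0 0 0 0")

```text
time_s: 25.6
eef_pos: [0.6079, -0.01, 0.1781]
eef_rot: [-0.0, -0.063, 0.998, -0.0]
wrist_force: [0.5, -0.6, -0.8]
opening: 0.003
grasp_force: 0.0
```

>>> servo_tool(commands="0 0 0 0 0 2 0;0 0 0 0 0 1.5 0;0 0 0 0 0 0 0;0 0 0 0 0 0 0")

```text
time_s: 26.1
eef_pos: [0.6079, -0.01, 0.1746]
eef_rot: [0.0, -0.063, 0.998, -0.0]
wrist_force: [-0.3, -0.6, -0.3]
opening: -0.004
grasp_force: 0.0
```

>>> servo_tool(commands="0 0 0 0 0 1.5 0;0 0 0 0 0 1 0;0 0 0 0 0 0 0;0 0 0 0 0 0 0")

```text
time_s: 26.6
eef_pos: [0.6079, -0.01, 0.1721]
eef_rot: [0.0, -0.063, 0.998, -0.0]
wrist_force: [0.1, -0.6, 0.4]
opening: -0.004
grasp_force: 0.0
```

>>> servo_tool(commands="0 0 0 0 0 1 0;0 0 0 0 0 1 0;0 0 0 0 0 0 0;0 0 0 0 0 0 0")

```text
time_s: 27.1
eef_pos: [0.6079, -0.01, 0.1701]
eef_rot: [0.0, -0.063, 0.998, -0.0]
wrist_force: [0.5, -0.6, 0.6]
opening: 0.001
grasp_force: 0.0
```

>>> servo_tool(commands="0 0 0 0 0 1 0;0 0 0 0 0 1 0;0 0 0 0 0 0 0;0 0 0 0 0 0 0")

```text
time_s: 27.6
eef_pos: [0.6079, -0.01, 0.1681]
eef_rot: [0.0, -0.063, 0.998, -0.0]
wrist_force: [-0.5, -0.0, 0.4]
opening: 0.001
grasp_force: 0.0
```

>>> servo_tool(commands="0 0 0 0 0 1 0;0 0 0 0 0 1 0;0 0 0 0 0 0 0;0 0 0 0 0 0 0")

```text
time_s: 28.1
eef_pos: [0.6079, -0.01, 0.1661]
eef_rot: [-0.0, -0.063, 0.998, -0.0]
wrist_force: [-0.4, -0.1, -0.8]
opening: 0.002
grasp_force: 0.0
```

>>> servo_tool(commands="0 0 0 0 0 -14 0;0 0 0 6 0 0 0;0 0 0 0 0 0 0;0 0 0 0 0 3 0;0 0 0 0 0 0 0")

```text
time_s: 28.72
eef_pos: [0.6016, -0.0107, 0.1765]
eef_rot: [-0.0, -0.063, 0.998, -0.0]
wrist_force: [0.0, -0.4, -0.3]
opening: -0.002
grasp_force: 0.0
```

>>> servo_tool(commands="0 0 0 0 0 1.5 0;0 0 0 0 0 1.5 0;0 0 0 0 0 0 0;0 0 0 0 0 0 0")

```text
time_s: 29.22
eef_pos: [0.602, -0.0108, 0.1741]
eef_rot: [0.0, -0.063, 0.998, -0.0]
wrist_force: [0.4, 0.2, -0.3]
opening: 0.0
grasp_force: 0.0
```

>>> servo_tool(commands="0 0 0 0 0 1 0;0 0 0 0 0 1 0;0 0 0 0 0 0 0;0 0 0 0 0 0 0")

```text
time_s: 29.72
eef_pos: [0.6019, -0.0108, 0.1721]
eef_rot: [0.0, -0.063, 0.998, -0.0]
wrist_force: [-0.0, -0.7, 0.7]
opening: -0.002
grasp_force: 0.0
```

>>> servo_tool(commands="0 0 0 0 0 1 0;0 0 0 0 0 1 0;0 0 0 0 0 0 0;0 0 0 0 0 0 0")

```text
time_s: 30.22
eef_pos: [0.6019, -0.0108, 0.1701]
eef_rot: [-0.0, -0.063, 0.998, -0.0]
wrist_force: [-0.5, 0.4, 0.8]
opening: -0.003
grasp_force: 0.0
```

>>> servo_tool(commands="0 0 0 0 0 1 0;0 0 0 0 0 0 0;0 0 0 0 0 0 0")

```text
time_s: 30.6
eef_pos: [0.6019, -0.0108, 0.1691]
eef_rot: [-0.0, -0.063, 0.998, -0.0]
wrist_force: [0.3, 0.1, 0.4]
opening: 0.004
grasp_force: 0.0
```

>>> servo_tool(commands="0 0 0 0 0 1 0;0 0 0 0 0 0 0;0 0 0 0 0 0 0")

```text
time_s: 30.98
eef_pos: [0.602, -0.0108, 0.1682]
eef_rot: [0.0, -0.063, 0.998, -0.0]
wrist_force: [0.3, 0.7, 1.5]
opening: -0.004
grasp_force: 0.1
```

>>> servo_tool(commands="0 0 0 0 0 0.8 0;0 0 0 0 0 0 0;0 0 0 0 0 0 0")

```text
time_s: 31.35
eef_pos: [0.6019, -0.0108, 0.1673]
eef_rot: [-0.0, -0.063, 0.998, -0.0]
wrist_force: [1.0, -0.4, -0.4]
opening: -0.002
grasp_force: 0.1
```

Light contact comes at z ≈ 0.168, which is the shut height of bar and shank. I retreat, do a last numeric check that the pin is still home, and hand in.

>>> servo_tool(commands="0 0 0 0 0 -20 0;0 0 0 0 0 -45 0;0 0 0 40 0 -40 0;0 0 0 50 0 0 0;0 0 0 40 0 0 0")

```text
time_s: 31.98
eef_pos: [0.472, -0.0272, 0.2745]
eef_rot: [0.001, -0.063, 0.998, -0.001]
wrist_force: [-0.7, -0.3, -0.0]
opening: 0.001
grasp_force: 0.0
```

```bash
python3 - <<'E'
from h import *
p=pose()[0];s=camera("scene");s9=cv2.imread("pics/s9.png")
def red(i):
    h=cv2.cvtColor(i,cv2.COLOR_BGR2HSV);m=((h[...,0]<8)|(h[...,0]>172))&(h[...,1]>150)&(h[...,2]>60)
    y,x=np.nonzero(m[180:205,295:325]);return x.mean()+295,y.mean()+180,len(x)
print(p,get_obs()["wrist_force"],red(s9),red(s))
d=np.abs(s.astype(int)-s9).sum(2)[178:206,310:346]
for i,r in enumerate(d): print(178+i,"".join(" .:*#"[min(4,v//35)] for v in r))
E
```

```text
[ 0.47197089 -0.02716766  0.27449636] [ 1.54321678  1.72226986 -0.41084988] (np.float64(308.0), np.float64(189.94117647058823), 51) (np.float64(307.9433962264151), np.float64(190.0188679245283), 53)
178                                     
179                                     
180                                     
181                                     
182                                     
183                                     
184                                     
185                                     
186                                     
187                                     
188                                     
189                                     
190                                     
191                                     
192                                     
193                                     
194                                     
195                                     
196                                     
197                                     
198                                     
199                                     
200                                     
201                                     
202                                     
203                                     
204                                     
205
```

Nothing shifted when I pressed: the loop was already shut and the pin is still home. I let the arm settle and hand in.

>>> servo_tool(commands="0 0 0 0 0 0 0;0 0 0 0 0 0 0;0 0 0 0 0 0 0")

```text
time_s: 32.4
eef_pos: [0.4738, -0.027, 0.2725]
eef_rot: [0.0, -0.063, 0.998, -0.0]
wrist_force: [0.1, -0.2, 0.9]
opening: 0.002
grasp_force: 0.0
```

```bash
python3 -c "
from bench import *
print(hand_in())"
```

```text
the job is handed in; nothing more can be done
None
```

The job is handed in at about 32 s with no verdict returned: by force readings and camera checks the pin is home through the king bolt, its loop shut over the bolt and released, though I viewed 11 pictures, one over the limit of 10.

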